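# Turn the bench turntable until the tin faces front

### The arm

A 7-joint arm with a two-finger parallel gripper is mounted at the origin on the work surface; the furniture and walls round the work are solid. World frame = base frame: x ahead of the robot, y to its left, z up, the work surface at z = 0. Lengths are in m, angles in rad, forces in N, time in s.
With the tool pointing down it reaches from about 0.4 to 0.85 m from the base axis. Payload 4.5 kg.
Tool frame: the origin (TCP) lies midway between the tips of the shut fingers; the grasp point (between the pads) lies 19 mm behind it; z points along the fingers, y is the line along which they close (so a half turn about z gives the same grasp; the last joint's range is limited). The gripper opens to 88 mm and grips with 3 to 60 N. Pads are 18 mm wide; open, the fingers measure 123 mm over their backs; the gripper's body (75 mm by 187 mm) begins 45 mm behind the grasp point.
Start: joints at [1.197, 0.689, -0.195, 1.565, 0.157, 0.902, -0.215], TCP at [0.248, -0.574, 0.215] pointing down, gripper open.
Joint ranges: [-3.01, 3.01], [-0.46, 2.08], [-1.47, 1.51], [0.13, 2.56], [-1, 4.14], [0.04, 2.09], [-2.66, 2.66]. Speed limits (rad/s): [2.57, 2.57, 3.14, 3.14, 3.14, 3.14, 3.14].

### API

Orientations are given as a unit quaternion [x, y, z, w].
In Python, from plant import r, eyes, finish_job gives the robot as it stands. The module is installed in compiled form; this text tells all that it offers.
- The arm moves only by the tool move_arm, never from a script. Its argument "motion" is a list of rows, each a list of 7 numbers: the shift along the tool's x, y, z in mm, then the turn, a rotation vector about the tool's x, y, z in degrees, then the closure, from 0 (fully open) to 1 (shut). A call has 1 to 5 rows; each row is the pose to reach, as a shift and turn from the pose commanded when the call began, along the tool's axes at that moment; what a row does not reach only later rows make up. A row lasts 1/8 s, in which the tool goes at most 62.5 mm and 10.7 degrees, less where a joint would pass 70% of its speed; a pose out of reach is approached as far as the arm can. A call with a gripper value outside its range is refused whole. The fingers move at their own pace and stop on an object; "newtons" is the grip in N (left out, the last holds). Time passes only in rows, so rows that repeat a pose let the fingers close. It gives the time, the measured TCP pose, the force, the opening and the grip force at its end, in the units of the state.
- r.get_state(): the state, without advancing time (a new reading comes with each control period).
- eyes.snapshot(name): name is "scene" or "top" or "wrist"; returns a dict with "frame" (480x640x3 uint8, red, green, blue), "z_map" (480x640 float32, m along the optical axis (not along the pixel's ray), 0 where there is no reading), "intrinsics" (3x3 intrinsics, pixels), "world_to_cam" (4x4, takes a point from world to camera coordinates). Camera axes: x right, y down, z forward; pixel columns grow to the right and rows downward; lengths in m; the calibration is good to about 2 mm. A picture is of the moment at which its call begins.
- finish_job(): hands the job in; it is judged then, once.
The state is a dict: "clock": time; "q": joint angles; "qd": joint speeds; "joint_torque": joint torques, N m; "tool_pos": TCP position; "eef_rot": TCP orientation; "contact_force": force on the tool from outside, world axes, zero at the start; "moment": the same for the moment, N m; "opening": opening from 0.0 (shut) to 1.0 (fully open); "finger_force": force on a finger pad.
Only numpy, scipy, OpenCV 4.12 (cv2) and the standard library are available. Lean on these libraries where they do the work, as an engineer would, in place of code of your own. Each camera call takes 0.05 s, during which the arm holds its last target. There are 200 camera calls.

### The job

Gently turn the little wooden turntable by pushing the posts on its rim with your shut fingertips, until the round tin faces front, its middle right in line with the fixed aluminium pointer, then let go and leave the turntable standing still. Pinch and lift nothing, do not touch the tin, the wax or the bead that ride on the disc, and leave the jars and pliers on the bench alone.

Things in the scene. Friction and masses are not known exactly. Their poses are not given: they have to be found in the camera images.
- stand: The fixed foot of a turntable on the bench: dark round foot 176 mm wide. Origin: on the turning axis, at bench height; z up. Its own -x axis points to the FRONT of the turntable, where a flat aluminium tongue 18 mm wide sticks out over the bench to 169 mm from the axis and carries a small upright fin (the pointer). The tongue and fin do not turn with the disc and stay below the disc's top.
- pointer (a point): Top of the aluminium pointer fin, 148 mm from the turning axis, 28 mm above the bench, 12 x 4 mm, just outside the disc. A thing on the disc faces front when its middle lies on the straight line from the turning axis to this fin, on the fin's side of the axis.
- disc (a joint): Angle (rad) of the turning wooden disc, growing anticlockwise seen from above; it turns freely without end stops, with a little friction (about 0.07 N m, well under 1 N at the rim), and stops almost at once when no longer pushed. The disc is 256 mm in diameter, its underside 20 mm and its flat top 34 mm above the bench, with a cork inlay 204 mm wide. Things standing on it ride along by friction only.
- tin: THE THING TO BRING TO THE FRONT: low round aluminium tin, 66 mm across, 29 mm tall, loose, standing on the disc with its middle about 50 mm from the turning axis. Origin: centre of its underside.
- wax: Rounded yellow block of beeswax, 34 x 48 x 22 mm, loose on the disc about 50 mm from the axis. Origin: centre of its underside.
- bead: Small dark wooden spindle bead, 34 x 15 x 14 mm, loose on the disc about 50 mm from the axis. Origin: centre of its underside.
- lamp (a point): Middle of the foot of the tall desk lamp behind and to the right of the turntable, at bench height: fixed and solid, round foot about 220 mm wide, an arm rising steeply from it to about 0.5 m. The hand keeps clear of it most easily by working on the half of the rim nearest the robot.
- jar_tall: Bystander on the bench: bead jar with a gold lid, 57 mm across, 76 mm tall. Origin: centre of its underside.
- jar_short: Bystander on the bench: bead jar with a black lid, 61 mm across, 68 mm tall. Origin: centre of its underside.
- pliers: Bystander on the bench: small blue-handled pliers lying flat, 120 x 55 x 12 mm. Origin: centre of its underside.
- post0 (a point): Top centre of rim post 0: one of six equal upright wooden dowels fixed on the disc, 12 mm thick, standing 32 mm above the disc's top (66 mm above the bench), 119 mm from the turning axis, 60 degrees apart. Push against its side with shut fingertips, along the rim, to turn the disc; the things on the disc stay within 95 mm of the axis.
- post1 (a point): Top centre of rim post 1: one of six equal upright wooden dowels fixed on the disc, 12 mm thick, standing 32 mm above the disc's top (66 mm above the bench), 119 mm from the turning axis, 60 degrees apart. Push against its side with shut fingertips, along the rim, to turn the disc; the things on the disc stay within 95 mm of the axis.
- post2 (a point): Top centre of rim post 2: one of six equal upright wooden dowels fixed on the disc, 12 mm thick, standing 32 mm above the disc's top (66 mm above the bench), 119 mm from the turning axis, 60 degrees apart. Push against its side with shut fingertips, along the rim, to turn the disc; the things on the disc stay within 95 mm of the axis.
- post3 (a point): Top centre of rim post 3: one of six equal upright wooden dowels fixed on the disc, 12 mm thick, standing 32 mm above the disc's top (66 mm above the bench), 119 mm from the turning axis, 60 degrees apart. Push against its side with shut fingertips, along the rim, to turn the disc; the things on the disc stay within 95 mm of the axis.
- post4 (a point): Top centre of rim post 4: one of six equal upright wooden dowels fixed on the disc, 12 mm thick, standing 32 mm above the disc's top (66 mm above the bench), 119 mm from the turning axis, 60 degrees apart. Push against its side with shut fingertips, along the rim, to turn the disc; the things on the disc stay within 95 mm of the axis.
- post5 (a point): Top centre of rim post 5: one of six equal upright wooden dowels fixed on the disc, 12 mm thick, standing 32 mm above the disc's top (66 mm above the bench), 119 mm from the turning axis, 60 degrees apart. Push against its side with shut fingertips, along the rim, to turn the disc; the things on the disc stay within 95 mm of the axis.
There are look-alikes about, which are no part of the job. There is more than one size of the tin; the job needs the larger.

How it is judged:
By the outcome, as a careful person would: the job done as asked, in the order asked, and still so for the second after the job is handed in, with the robot touching nothing.
It also fails if it takes over 64 s, if anything falls off the work surface, if the arm or the gripper's body presses on something with over 40 N, if the wrist force passes 120 N, or if a joint passes its speed limit or range.

## Working session

There is one attempt and no reset: what is moved stays moved. The work goes in short steps, Python scripts to look and compute and a tool call to move; the robot and the scene stay as the last step left them, time stands still between calls to the robot, and variables do not carry over. Pictures are saved under pics/ and viewed, at most 10 in all, crops included, and the job is handed in when it is done.

Besides the shell and the picture viewer there is one more tool, called as a command line: name --pt "numbers of a row" for each row, then --argument value for the rest. move_arm: Moves the arm, as the interface text tells. Its arguments: {"type":"object","properties":{"motion":{"type":"array","items":{"type":"array","items":{"type":"number"}}},"newtons":{"type":"number"}},"required":["motion"]}

```bash
mkdir -p pics
python3 - <<'E'
from plant import r, eyes
import cv2, numpy as np
for n in ("top","scene"):
    s=eyes.snapshot(n); cv2.imwrite(f"pics/{n}0.png",s["frame"][:,:,::-1]); np.savez(f"{n}0.npz",**s)
    print(n,s["intrinsics"].round(1).tolist(),s["world_to_cam"].round(3).tolist())
st=r.get_state(); print(st)
E
```

```text
top [[491.5, 0.0, 325.2], [0.0, 491.5, 239.7], [0.0, 0.0, 1.0]] [[0.021, -1.0, -0.012, 0.053], [-0.999, -0.02, -0.05, 0.532], [0.05, 0.013, -0.999, 1.194], [0.0, 0.0, 0.0, 1.0]]
scene [[544.2, 0.0, 320.9], [0.0, 544.2, 243.1], [0.0, 0.0, 1.0]] [[0.978, -0.21, -0.0, -0.529], [-0.166, -0.771, -0.614, 0.161], [0.129, 0.601, -0.789, 1.156], [0.0, 0.0, 0.0, 1.0]]
{'clock': 0.1, 'q': array([ 1.19680088,  0.68990005, -0.19450845,  1.56621829,  0.1572611 ,
        0.90248266, -0.21512145]), 'qd': array([-0.00050731, -0.00160519, -0.00172275, -0.00175723,  0.00041431,
        0.0007175 ,  0.00071617]), 'joint_torque': array([-4.11344648e-03, -5.28495705e+01, -1.27170146e+00, -1.53838509e+01,
       -5.25780057e-02,  1.96996378e-03,  5.30614579e-05]), 'tool_pos': array([ 0.24759388, -0.5732203 ,  0.21439579]), 'eef_rot': array([ 9.79282522e-01,  2.02497118e-01, -2.09369389e-04, -7.84134331e-04]), 'contact_force': array([ 0.82423121, -0.82035387,  0.41580324]), 'moment': array([-0.03796075, -0.06070624,  0.03276671]), 'finger_force': 0.0, 'opening': 0.9983702543978054}
```

View pics/top0.png

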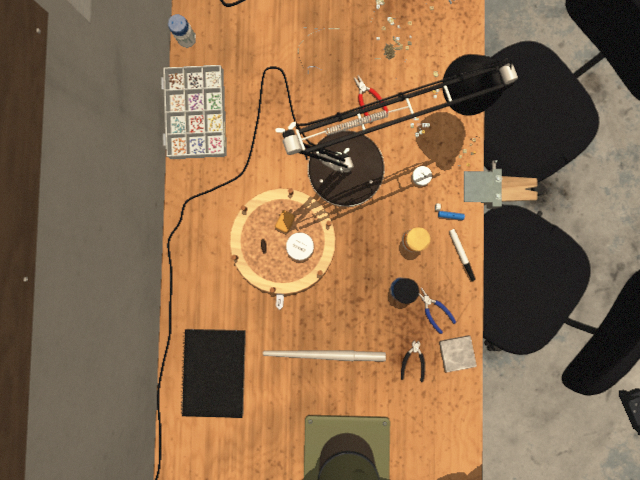

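View pics/scene0.png

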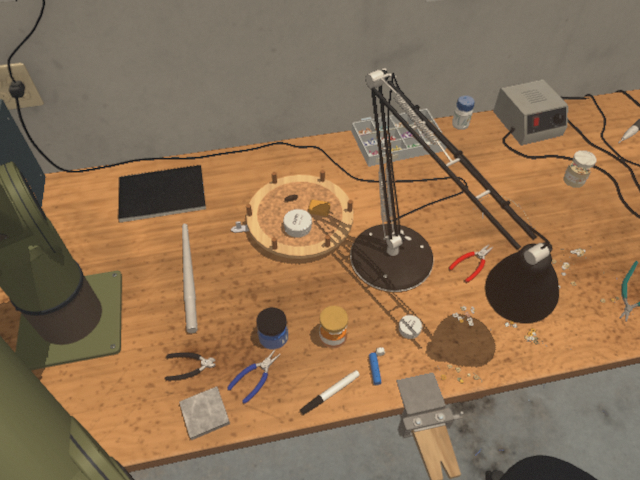

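The disc is at about (283,242) in the top view, with the pointer fin at about (280,301) on the robot's side. There are two tin candidates: (300,246) on the disc and a smaller one at (422,176) on the bench. The one on the disc fits the description. I'll confirm it in an enlarged crop and measure from depth.

```bash
cat > h.py <<'E'
import cv2, numpy as np
from plant import r, eyes
def cloud(s):
    K,T,z=s["intrinsics"],s["world_to_cam"],s["z_map"]
    v,u=np.mgrid[:480,:640]
    P=np.stack([(u-K[0,2])*z/K[0,0],(v-K[1,2])*z/K[1,1],z],-1)
    W=(P-T[:3,3])@T[:3,:3]; W[z==0]=np.nan
    return W
def px(s,p):
    c=s["world_to_cam"][:3,:3]@p+s["world_to_cam"][:3,3]; c=s["intrinsics"]@c; return c[:2]/c[2]
def ray(s,uv,h):
    K,T=s["intrinsics"],s["world_to_cam"]; R=T[:3,:3]
    o=-R.T@T[:3,3]; d=R.T@np.linalg.inv(K)@np.array([*uv,1.]); return (o+d*(h-o[2])/d[2])[:2]
def circ(uvh):  # least squares circle
    A=np.c_[2*uvh,np.ones(len(uvh))]; c=np.linalg.lstsq(A,(uvh**2).sum(1),rcond=None)[0]
    return c[:2],np.sqrt(c[2]+c[:2]@c[:2])
def blobs(m,amin,amax):
    n,l,st,ce=cv2.connectedComponentsWithStats(m.astype(np.uint8))
    return [(ce[i],st[i,4],l==i) for i in range(1,n) if amin<=st[i,4]<=amax]
E
python3 - <<'E'
from h import *
for n in("top","scene"):
    s=dict(np.load(f"{n}0.npz")); W=cloud(s); hsv=cv2.cvtColor(s["frame"],cv2.COLOR_RGB2HSV)
    a=ray(s,(283,242),.034) if n=="top" else ctr
    near=np.hypot(W[...,0]-a[0],W[...,1]-a[1])<.2
    # disc: elevated blob, hull boundary -> rays on z=.034
    m=near&(W[...,2]>.026)&(W[...,2]<.045)&(np.hypot(W[...,0]-a[0],W[...,1]-a[1])<.14)
    h=cv2.convexHull(np.argwhere(m)[:,::-1].astype(np.int32))[:,0]
    ctr,R=circ(np.array([ray(s,p,.034) for p in h])); print(n,"disc",ctr.round(4),R.round(4))
    rad=np.hypot(W[...,0]-ctr[0],W[...,1]-ctr[1])
    for c,A,b in blobs((W[...,2]>.05)&(rad<.14)&(W[...,2]<.08),3,2000):
        p=ray(s,c,.064)-ctr; print(" high",c.round(1),A,(ctr+p).round(4),"r",np.hypot(*p).round(4),"deg",np.degrees(np.arctan2(p[1],p[0])).round(1))
    for c,A,b in blobs((W[...,2]>.008)&(W[...,2]<.05)&(rad>.131)&(rad<.18),3,500):
        p=ray(s,c,.028)-ctr; print(" fin?",c.round(1),A,np.nanmax(W[...,2][b]).round(3),"r",np.hypot(*p).round(4),"deg",np.degrees(np.arctan2(p[1],p[0])).round(1))
    f=s["frame"]; x,y=(283,245) if n=="top" else (300,220)
    c=cv2.resize(f[y-65:y+65,x-65:x+65],(520,520),interpolation=cv2.INTER_CUBIC)[:,:,::-1]
    if n=="top": C=c
    else: C=np.hstack([C,c])
C=cv2.resize(C,(800,400)); cv2.imwrite("pics/crop0.png",C)
E
```

```text
top disc [0.5261 0.1673] 0.1271
 high [290.6 190.7] 25 [0.6426 0.148 ] r 0.1181 deg -9.4
 high [243.3 207.4] 25 [0.6006 0.2589] r 0.1181 deg 50.9
 high [284.8 220.8] 277 [0.5707 0.16  ] r 0.0452 deg -9.3
 high [328.8 222.9] 21 [0.568  0.0559] r 0.119 deg -69.4
 high [299.8 245.7] 609 [0.5128 0.123 ] r 0.0462 deg -106.7
 high [234.2 256.8] 25 [0.4834 0.2769] r 0.1177 deg 111.3
 high [319.8 272.2] 20 [0.4513 0.0748] r 0.119 deg -128.9
 high [272.2 289.4] 24 [0.4089 0.1855] r 0.1186 deg 171.2
 fin? [281.  295.7] 3 0.009 r 0.1338 deg 179.7
 fin? [279.1 301.1] 14 0.03 r 0.1472 deg 178.0
 fin? [280. 306.] 3 0.01 r 0.1587 deg 179.1
scene disc [0.5228 0.1607] 0.1286
 high [321.9 173.5] 34 [0.5972 0.2506] r 0.1167 deg 50.4
 high [273.4 175.6] 32 [0.4799 0.2684] r 0.1159 deg 111.7
 high [318.5 206.3] 225 [0.5668 0.1471] r 0.0461 deg -17.3
 high [349.2 203.5] 34 [0.6387 0.1405] r 0.1176 deg -9.9
 high [248.  207.5] 36 [0.4059 0.1778] r 0.1181 deg 171.7
 high [296.9 221.3] 559 [0.5092 0.1128] r 0.0498 deg -105.8
 high [326.9 238.7] 38 [0.5651 0.0491] r 0.1194 deg -69.3
 high [273.5 241.2] 38 [0.448  0.0671] r 0.1198 deg -128.6
 fin? [306. 175.] 3 0.032 r 0.135 deg 72.1
 fin? [237.6 224.5] 33 0.03 r 0.1473 deg 179.3
 fin? [361.  243.5] 426 0.026 r 0.1668 deg -43.1
```

View pics/crop0.png

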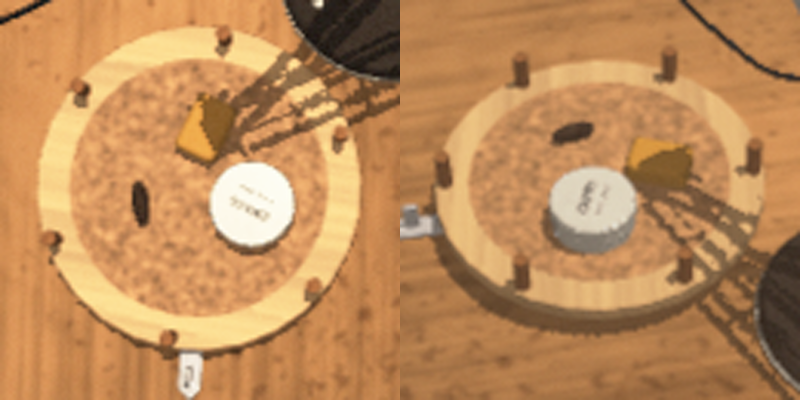

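The crop confirms it: the larger tin (252,206) rides on the disc with the wax (205,130) and bead (140,203), and the pointer fin is at (190,375). The tin sits at about -106.5° and the pointer at about ±180°, so the disc must turn about 74° clockwise. I'll push the post at -129° from its right-hand side, round the near rim.

```bash
cat > rows.py <<'E'
from h import *
from scipy.spatial.transform import Rotation as Ro
C=np.array([.525,.166])
def state():
    s=r.get_state(); Rt=Ro.from_quat(s["eef_rot"]); x=Rt.as_matrix()[:,0]
    return s,Rt,np.degrees(np.arctan2(x[1],x[0]))
def rows(wps):  # wps: x,y,z,psi(deg, tool-x heading, pointing down)
    s,Rt,psi=state(); print("at",s["tool_pos"].round(4),round(psi,1),"t",s["clock"],"F",s["contact_force"].round(1))
    for x,y,z,p in wps:
        d=Rt.inv().apply(np.array([x,y,z])-s["tool_pos"])*1000
        t=Ro.from_euler("z",p,degrees=True)*Ro.from_quat([1,0,0,0])
        print(d.round(0).tolist(),np.degrees((Rt.inv()*t).as_rotvec()).round(1).tolist())
def pol(phi,rad=.122,z=.045,dpsi=270): 
    a=np.radians(phi); return (*(C+rad*np.array([np.cos(a),np.sin(a)])),z,phi+dpsi)
E
python3 - <<'E'
from rows import *
print(pol(-108))
rows([(.30,-.52,.2,33),(.34,-.47,.2,43),(.38,-.42,.2,53),(.41,-.36,.2,63),(.43,-.30,.2,73),(.445,-.24,.2,83),(.46,-.18,.2,93),(.465,-.12,.2,103),(.475,-.06,.2,113),(.48,-.0,.2,123)])
E
```

```text
(np.float64(0.48729992668625643), np.float64(0.04997110501199127), 0.045, 162)
at [ 0.2476 -0.5732  0.2144] 23.4 t 0.1 F [ 0.8 -0.8  0.4]
[69.0, -28.0, 14.0] [-0.1, -0.0, -9.6]
[126.0, -58.0, 14.0] [-0.1, -0.0, -19.6]
[182.0, -88.0, 15.0] [-0.1, -0.0, -29.6]
[234.0, -131.0, 15.0] [-0.1, -0.0, -39.6]
[276.0, -178.0, 15.0] [-0.1, -0.0, -49.6]
[313.0, -228.0, 15.0] [-0.1, -0.0, -59.6]
[351.0, -277.0, 15.0] [-0.1, -0.1, -69.6]
[379.0, -330.0, 15.0] [-0.1, -0.1, -79.6]
[412.0, -381.0, 15.0] [-0.1, -0.1, -89.6]
[441.0, -434.0, 15.0] [-0.1, -0.1, -99.6]
```

move_arm --pt "55 -22 10 0 0 -9 1" --pt "110 -50 14 0 0 -18 1" --pt "164 -80 14 0 0 -27 1" --pt "215 -115 14 0 0 -36 1" --pt "258 -158 14 0 0 -45 1"

```text
clock: 0.72
tool_pos: [0.4236, -0.3245, 0.2009]
eef_rot: [0.826, 0.564, 0.0, 0.0]
contact_force: [0.9, -0.1, -0.4]
opening: 0.451
finger_force: 0.0
```

Run:
```python
from rows import *
rows([(.44,-.27,.2,78),(.455,-.22,.2,88),(.465,-.165,.2,98),(.475,-.11,.2,108),(.48,-.055,.2,118)])
```

```text
at [ 0.4236 -0.3245  0.2009] 68.7 t 0.725 F [ 0.9 -0.1 -0.4]
[57.0, -4.0, 1.0] [0.1, -0.0, -9.3]
[109.0, -9.0, 1.0] [0.1, -0.0, -19.3]
[164.0, -19.0, 1.0] [0.1, -0.0, -29.3]
[219.0, -30.0, 1.0] [0.1, -0.0, -39.3]
[272.0, -45.0, 1.0] [0.1, -0.0, -49.3]
```

move_arm --pt "55 -4 1 0 0 -9 1" --pt "109 -9 1 0 0 -19 1" --pt "164 -19 1 0 0 -29 1" --pt "219 -30 1 0 0 -39 1" --pt "272 -45 1 0 0 -49 1"

```text
clock: 1.35
tool_pos: [0.4808, -0.0552, 0.2]
eef_rot: [0.517, 0.856, 0.0, 0.0]
contact_force: [0.5, 0.0, -0.3]
opening: 0.004
finger_force: 0.0
```

Run:
```python
from rows import *
rows([(.482,-.02,.18,128),(.485,.015,.16,138),(.487,.04,.14,148),(*pol(-108)[:2],.12,157),(*pol(-108)[:2],.10,162)])
```

```text
at [ 0.4808 -0.0552  0.2   ] 117.7 t 1.35 F [ 0.5  0.  -0.3]
[31.0, 17.0, 20.0] [0.0, 0.0, -10.3]
[60.0, 36.0, 40.0] [0.0, 0.0, -20.3]
[81.0, 50.0, 60.0] [0.0, 0.0, -30.3]
[90.0, 55.0, 80.0] [0.0, 0.0, -39.3]
[90.0, 55.0, 100.0] [0.0, 0.0, -44.3]
```

move_arm --pt "31 17 20 0 0 -10 1" --pt "60 36 40 0 0 -20 1" --pt "81 50 60 0 0 -30 1" --pt "90 55 80 0 0 -39 1" --pt "90 55 100 0 0 -44 1"

```text
clock: 1.98
tool_pos: [0.4879, 0.0495, 0.0993]
eef_rot: [0.159, 0.987, 0.0, -0.0]
contact_force: [-0.4, 0.1, 0.3]
opening: 0.009
finger_force: 0.0
```

Run:
```python
from rows import *
rows([pol(-108,z=.085),pol(-108,z=.045),pol(-108,z=.045)])
s=eyes.snapshot("top"); f=s["frame"]
a=cv2.resize(f[165:325,200:360],(400,400),interpolation=cv2.INTER_CUBIC)
b=cv2.resize(eyes.snapshot("scene")["frame"][140:300,220:380],(400,400),interpolation=cv2.INTER_CUBIC)
cv2.imwrite("pics/hover.png",np.hstack([a,b])[:,:,::-1])
```

```text
at [0.4879 0.0495 0.0993] 161.7 t 1.975 F [-0.4  0.1  0.3]
[1.0, 0.0, 14.0] [0.0, -0.0, -0.3]
[1.0, 0.0, 54.0] [0.0, -0.0, -0.3]
[1.0, 0.0, 54.0] [0.0, -0.0, -0.3]
```

View pics/hover.png

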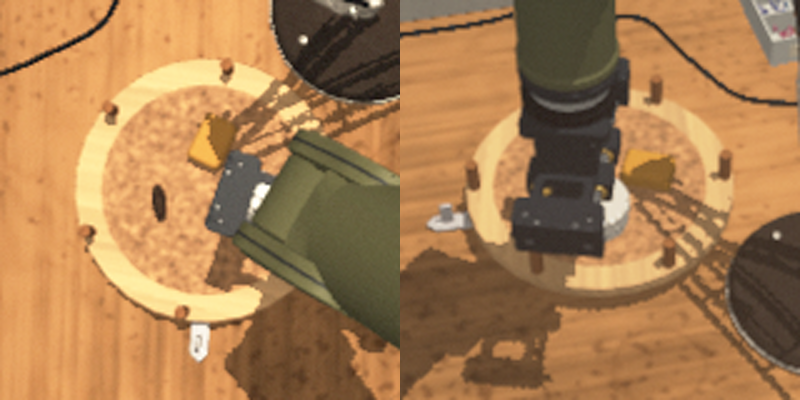

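The hand hovers over the right rim, between the posts at scene-crop (537,262) and (668,250). The body is well above the tin, so I can go down.

move_arm --pt "1 0 18 0 0 0 1" --pt "1 0 36 0 0 0 1" --pt "1 0 48 0 0 0 1" --pt "1 0 54 0 0 0 1"

```text
clock: 2.58
tool_pos: [0.4872, 0.0484, 0.0459]
eef_rot: [0.162, 0.987, -0.0, 0.0]
contact_force: [0.1, 0.3, 0.2]
opening: 0.007
finger_force: 0.0
```

Run:
```python
from rows import *
rows([pol(p) for p in (-110,-112,-114,-116,-118)])
```

```text
at [0.4872 0.0484 0.0459] 161.3 t 2.575 F [0.1 0.3 0.2]
[5.0, 2.0, 1.0] [-0.0, 0.0, 1.3]
[9.0, 2.0, 1.0] [-0.0, 0.0, 3.3]
[13.0, 2.0, 1.0] [-0.0, 0.0, 5.3]
[17.0, 3.0, 1.0] [-0.0, 0.0, 7.3]
[22.0, 3.0, 1.0] [-0.0, 0.0, 9.3]
```

move_arm --pt "5 1 1 0 0 2 1" --pt "9 2 1 0 0 4 1" --pt "13 2 1 0 0 6 1" --pt "17 3 1 0 0 8 1" --pt "22 3 1 0 0 10 1"

```text
clock: 3.2
tool_pos: [0.4676, 0.0586, 0.0456]
eef_rot: [0.248, 0.969, 0.0, 0.001]
contact_force: [0.3, 0.1, 0.5]
opening: 0.006
finger_force: 0.0
```

move_arm --pt "5.3 0.1 0 0 0 2.5 1" --pt "10.6 0.5 0 0 0 5 1" --pt "15.9 1 0 0 0 7.5 1" --pt "21.2 1.9 0 0 0 10 1" --pt "26.4 2.9 0 0 0 12.5 1"

```text
clock: 3.82
tool_pos: [0.4458, 0.0739, 0.0455]
eef_rot: [0.352, 0.936, 0.0, 0.001]
contact_force: [0.0, 0.9, -0.6]
opening: 0.01
finger_force: 0.0
```

Run:
```python
from rows import *
s,_,psi=state(); p=s["tool_pos"][:2]-C; print(np.hypot(*p),np.degrees(np.arctan2(p[1],p[0])),psi,s["tool_pos"],s["contact_force"])
rows([pol(x) for x in(-135.5,-143)])
a=cv2.resize(eyes.snapshot("top")["frame"][165:325,200:360],(400,400),interpolation=cv2.INTER_CUBIC)
b=cv2.resize(eyes.snapshot("scene")["frame"][140:300,220:380],(400,400),interpolation=cv2.INTER_CUBIC)
cv2.imwrite("pics/push1.png",np.hstack([a,b])[:,:,::-1])
```

```text
0.1214565186619863 -130.70437900000243 138.74354283934505 [0.44579136 0.0739257  0.04554477] [ 0.04508331  0.86837714 -0.56690822]
at [0.4458 0.0739 0.0455] 138.7 t 3.825 F [ 0.   0.9 -0.6]
[10.0, -0.0, 1.0] [0.1, 0.0, 4.2]
[26.0, 2.0, 1.0] [0.1, 0.0, 11.7]
```

View pics/push1.png

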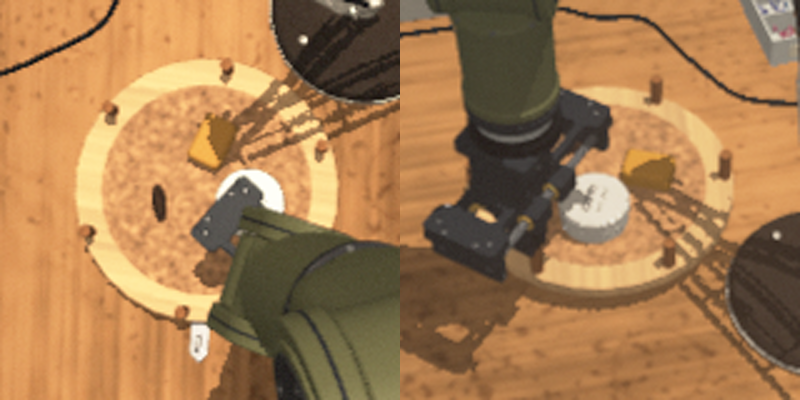

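Run:
```python
from rows import *
st=state()[0]
for n in("top","scene"):
    s=eyes.snapshot(n); W=cloud(s); print(n,"tcp px",px(s,st["tool_pos"]).round(1),"body px",px(s,st["tool_pos"]+[0,0,.1]).round(1),"depth z there",[W[int(v),int(u)].round(3).tolist() for u,v in [px(s,st["tool_pos"])]])
    rad=np.hypot(W[...,0]-C[0],W[...,1]-C[1])
    for c,A,b in blobs((W[...,2]>.045)&(rad<.14)&(rad>.1)&(W[...,2]<.08),3,200):
        p=ray(s,c,.064)-C; print(" high",c.round(1),A,"r",np.hypot(*p).round(4),"deg",np.degrees(np.arctan2(p[1],p[0])).round(1))
s=eyes.snapshot("wrist"); cv2.imwrite("pics/wrist1.png",s["frame"][:,:,::-1]); print("wrist tcp px",px(s,st["tool_pos"]))
```

```text
top tcp px [320.1 274.6] body px [319.1 275.5] depth z there [[0.458, 0.062, 0.585]]
 high [290.6 190.7] 25 r 0.119 deg -8.7
 high [243.5 207.6] 27 r 0.1192 deg 50.9
 high [328.7 223. ] 22 r 0.118 deg -68.8
 high [234.4 256.9] 27 r 0.1182 deg 110.8
 high [272.4 289.3] 26 r 0.1176 deg 170.7
scene tcp px [272.4 244. ] body px [269.  214.8] depth z there [[0.444, 0.068, 0.054]]
 high [321.9 174.4] 43 r 0.1084 deg 48.8
 high [349.2 204.4] 43 r 0.1164 deg -14.0
 high [246.5 208.5] 14 r 0.1233 deg 175.5
 high [273.5 240.7] 60 r 0.1241 deg -128.2
 high [327.  239.6] 47 r 0.1258 deg -71.6
wrist tcp px [322.20955203 285.58651254]
```

View pics/wrist1.png

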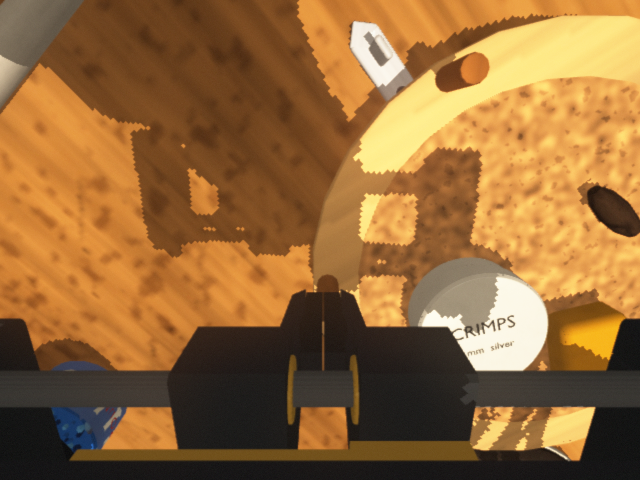

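The wrist view shows the shut tips at (322,290) right behind the post at (328,283), with contact just about to start and the tin clear at (480,320). I'll keep pushing along the arc.

move_arm --pt "4.3 0.1 1 0 0 2 1" --pt "8.5 0.3 1 0 0 4 1" --pt "12.8 0.7 1 0 0 6 1" --pt "17 1.2 1 0 0 8 1" --pt "21.2 1.9 1 0 0 10 1"

```text
clock: 4.7
tool_pos: [0.4306, 0.0892, 0.0441]
eef_rot: [0.433, 0.902, 0.0, 0.0]
contact_force: [0.4, -0.6, -0.3]
opening: 0.008
finger_force: 0.0
```

```bash
cat > ang.py <<'E'
from rows import *
st,_,psi=state(); p=st["tool_pos"][:2]-C; print("tool r,phi,psi",np.hypot(*p).round(4),np.degrees(np.arctan2(p[1],p[0])).round(1),psi.round(1),"F",st["contact_force"].round(1))
s=eyes.snapshot("top"); W=cloud(s); rad=np.hypot(W[...,0]-C[0],W[...,1]-C[1])
for c,A,b in blobs((W[...,2]>.045)&(rad<.14)&(W[...,2]<.08),12,900):
    q=ray(s,c,.064)-C; print(" high",c.round(1),A,"r",np.hypot(*q).round(4),"deg",np.degrees(np.arctan2(q[1],q[0])).round(1))
E
python3 ang.py
```

```text
tool r,phi,psi 0.1217 -140.9 128.7 F [ 0.4 -0.6 -0.3]
 high [290.6 190.8] 26 r 0.1187 deg -8.8
 high [243.5 207.6] 27 r 0.1192 deg 50.9
 high [284.7 220.9] 280 r 0.0458 deg -7.5
 high [328.8 222.9] 21 r 0.1182 deg -68.7
 high [303.  241.8] 313 r 0.0504 deg -93.3
 high [263.5 245.3] 47 r 0.0447 deg 107.1
 high [234.4 256.9] 27 r 0.1182 deg 110.8
 high [272.3 289.4] 25 r 0.1177 deg 170.6
```

Run:
```python
from rows import *
st=state()[0]
a=eyes.snapshot("scene"); w=eyes.snapshot("wrist")
print(px(a,st["tool_pos"]),px(w,st["tool_pos"]))
W=cloud(w); 
for v in range(250,330,10): print(v,[W[v,u].round(3).tolist() for u in (310,322,334)])
A=cv2.resize(a["frame"][185:285,220:320],(400,400),interpolation=cv2.INTER_CUBIC)
B=cv2.resize(w["frame"][150:390,200:440],(400,400),interpolation=cv2.INTER_CUBIC)
cv2.imwrite("pics/p2.png",np.hstack([A,B])[:,:,::-1])
```

```text
[264.68448862 240.16520641] [321.59738189 286.11652979]
250 [[0.422, 0.088, -0.002], [0.42, 0.102, 0.033], [0.425, 0.107, 0.033]]
260 [[0.426, 0.083, -0.0], [0.424, 0.098, 0.032], [0.429, 0.102, 0.033]]
270 [[0.43, 0.077, -0.001], [0.428, 0.093, 0.033], [0.432, 0.098, 0.034]]
280 [[0.435, 0.072, -0.001], [0.431, 0.089, 0.033], [0.437, 0.093, 0.033]]
290 [[0.439, 0.066, -0.001], [0.435, 0.084, 0.033], [0.44, 0.089, 0.034]]
300 [[0.421, 0.093, 0.075], [0.425, 0.096, 0.075], [0.43, 0.099, 0.074]]
310 [[0.421, 0.093, 0.084], [0.427, 0.094, 0.079], [0.429, 0.099, 0.083]]
320 [[0.422, 0.093, 0.091], [0.43, 0.091, 0.079], [0.429, 0.099, 0.091]]
```

View pics/p2.png

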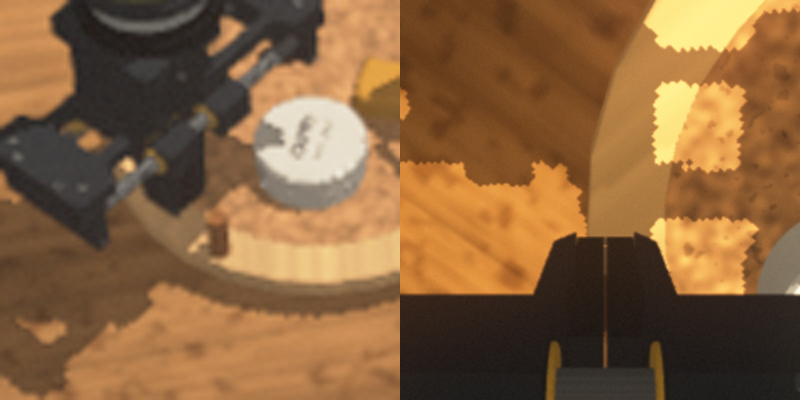

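The finger has passed the post (scene crop (217,240)) without turning the disc. Wrist depth puts the tip surface at z of about 0.07, so the tip seems to have gone over the 66 mm post. I'll check the real tip height in the scene depth.

Run:
```python
from rows import *
st=state()[0]; t=st["tool_pos"]
a=eyes.snapshot("scene"); W=cloud(a); g=a["frame"].max(-1)
for v in range(222,246,2): print(v,[(W[v,u].round(3)*1000).astype(int).tolist()+[int(g[v,u])] for u in (258,261,264,267,270)])
```

```text
222 [[420, 53, 153, 91], [426, 53, 151, 67], [432, 51, 152, 65], [438, 52, 150, 54], [445, 57, 142, 56]]
224 [[419, 50, 150, 105], [425, 46, 154, 59], [431, 47, 151, 55], [438, 53, 142, 55], [446, 88, 100, 53]]
226 [[418, 44, 151, 103], [425, 49, 144, 92], [431, 47, 144, 56], [437, 51, 138, 56], [446, 91, 89, 51]]
228 [[419, 74, 109, 64], [424, 46, 142, 79], [430, 46, 140, 53], [438, 84, 93, 47], [445, 89, 84, 51]]
230 [[418, 77, 99, 51], [424, 70, 106, 50], [431, 79, 93, 52], [438, 85, 84, 50], [445, 88, 80, 51]]
232 [[418, 76, 94, 50], [424, 71, 98, 49], [431, 79, 87, 46], [437, 86, 77, 51], [444, 83, 78, 56]]
234 [[417, 79, 84, 49], [423, 68, 95, 52], [430, 74, 85, 53], [437, 82, 74, 50], [445, 114, 34, 104]]
236 [[417, 84, 70, 125], [-9223372036854775808, -9223372036854775808, -9223372036854775808, 50], [429, 75, 78, 52], [436, 82, 67, 103], [444, 108, 34, 129]]
238 [[417, 107, 35, 147], [422, 74, 73, 118], [429, 75, 71, 63], [437, 104, 33, 143], [443, 101, 35, 140]]
240 [[416, 102, 34, 148], [422, 98, 37, 142], [429, 101, 32, 148], [436, 98, 34, 144], [442, 95, 35, 144]]
242 [[415, 97, 33, 137], [422, 96, 32, 147], [428, 92, 35, 148], [435, 94, 30, 143], [442, 90, 35, 143]]
244 [[414, 97, 26, 117], [421, 90, 32, 138], [427, 88, 33, 147], [434, 85, 35, 141], [441, 83, 36, 190]]<stdin>:4: RuntimeWarning: invalid value encountered in cast
```

The real tips are at z of about 0.070, roughly 25 mm above the reported TCP, so the finger slid over the 66 mm post. I'll go back over it, raised a little, then come down about 23 mm lower while watching the force.

move_arm --pt "0 0 -14 0 0 0 1" --pt "-21 2 -14 0 0 -10 1" --pt "-42 7 -14 0 0 -20 1" --pt "-61 16 -14 0 0 -30 1" --pt "-65 18.5 -14 0 0 -32 1"

```text
clock: 5.52
tool_pos: [0.4872, 0.0484, 0.0579]
eef_rot: [0.167, 0.986, 0.0, 0.0]
contact_force: [-0.8, 0.8, -0.5]
opening: 0.003
finger_force: 0.0
```

move_arm --pt "0 0 10 0 0 0 1" --pt "0 0 20 0 0 0 1" --pt "0 0 28 0 0 0 1" --pt "0 0 34 0 0 0 1" --pt "0 0 34 0 0 0 1"

```text
clock: 6.15
tool_pos: [0.4855, 0.0501, 0.0237]
eef_rot: [0.166, 0.986, -0.0, -0.0]
contact_force: [0.1, -0.2, 0.6]
opening: 0.009
finger_force: 0.0
```

Run:
```python
from rows import *
s,_,psi=state(); p=s["tool_pos"][:2]-C; print(np.hypot(*p),np.degrees(np.arctan2(p[1],p[0])),psi,s["tool_pos"],s["contact_force"])
w=eyes.snapshot("wrist"); W=cloud(w); g=w["frame"].max(-1)
for v in range(285,316,5): print(v,[(W[v,u]*1000).round(0).tolist()+[int(g[v,u])] for u in (310,334)])
```

```text
0.12241798673502498 -108.84633303689559 160.90437951245374 [0.48545518 0.05014504 0.0236558 ] [ 0.11940003 -0.15119689  0.58184904]
285 [[493.0, 40.0, -1.0, 211], [482.0, 57.0, 33.0, 170]]
290 [[496.0, 38.0, -1.0, 225], [485.0, 56.0, 33.0, 170]]
295 [[476.0, 47.0, 49.0, 50], [479.0, 58.0, 50.0, 43]]
300 [[476.0, 48.0, 54.0, 49], [479.0, 58.0, 56.0, 41]]
305 [[476.0, 48.0, 59.0, 44], [480.0, 57.0, 58.0, 41]]
310 [[477.0, 48.0, 62.0, 45], [479.0, 57.0, 63.0, 41]]
315 [[476.0, 48.0, 67.0, 42], [479.0, 57.0, 68.0, 40]]
```

The tip is now really at about 0.047, 13 mm above the disc with no force, so it overlaps the post by 19 mm. Pushing now.

move_arm --pt "5.3 0.1 0 0 0 2.5 1" --pt "10.6 0.5 0 0 0 5 1" --pt "15.9 1 0 0 0 7.5 1" --pt "21.2 1.9 0 0 0 10 1" --pt "26.4 2.9 0 0 0 12.5 1"

```text
clock: 6.82
tool_pos: [0.462, 0.0616, 0.0245]
eef_rot: [0.273, 0.962, 0.0, 0.0]
contact_force: [0.3, 0.3, -0.5]
opening: 0.006
finger_force: 0.0
```

move_arm --pt "4.3 0.1 0 0 0 2 1" --pt "8.5 0.3 0 0 0 4 1" --pt "12.8 0.7 0 0 0 6 1" --pt "17 1.2 0 0 0 8 1" --pt "21.2 1.9 0 0 0 10 1"

```text
clock: 7.45
tool_pos: [0.4451, 0.0739, 0.0244]
eef_rot: [0.356, 0.934, -0.0, 0.0]
contact_force: [0.0, -1.2, -0.0]
opening: 0.006
finger_force: 0.3
```

```bash
python3 ang.py
```

```text
tool r,phi,psi 0.1219 -131.0 138.3 F [ 0.  -1.2 -0. ]
 high [298.1 192.6] 25 r 0.1188 deg -17.6
 high [249.3 202.2] 26 r 0.1186 deg 41.8
 high [287.8 221.6] 284 r 0.0461 deg -16.8
 high [330.7 230.5] 22 r 0.1177 deg -77.7
 high [301.3 241.6] 133 r 0.0462 deg -93.3
 high [262.9 241.5] 42 r 0.0445 deg 95.5
 high [232.5 249.1] 28 r 0.118 deg 101.6
 high [264.7 287.1] 24 r 0.1173 deg 161.5
```

Contact works: the disc has turned 9° with light force. About 65° remain.

move_arm --pt "4.3 0.1 0 0 0 2 1" --pt "8.5 0.3 0 0 0 4 1" --pt "12.8 0.7 0 0 0 6 1" --pt "17 1.2 0 0 0 8 1" --pt "21.2 1.9 0 0 0 10 1"

```text
clock: 8.12
tool_pos: [0.4304, 0.0894, 0.0243]
eef_rot: [0.436, 0.9, -0.0, 0.0]
contact_force: [0.2, -1.0, 0.6]
opening: 0.005
finger_force: 0.3
```

move_arm --pt "4.3 0.1 0 0 0 2 1" --pt "8.5 0.3 0 0 0 4 1" --pt "12.8 0.7 0 0 0 6 1" --pt "17 1.2 0 0 0 8 1" --pt "21.2 1.9 0 0 0 10 1"

```text
clock: 8.75
tool_pos: [0.4187, 0.1073, 0.0243]
eef_rot: [0.513, 0.859, -0.0, 0.0]
contact_force: [-0.3, -1.7, -0.1]
opening: 0.006
finger_force: 0.3
```

move_arm --pt "4.3 0.1 0 0 0 2 1" --pt "8.5 0.3 0 0 0 4 1" --pt "12.8 0.7 0 0 0 6 1" --pt "17 1.2 0 0 0 8 1" --pt "21.2 1.9 0 0 0 10 1"

```text
clock: 9.38
tool_pos: [0.4103, 0.1269, 0.0243]
eef_rot: [0.586, 0.811, -0.0, 0.0]
contact_force: [-0.7, -1.5, -0.2]
opening: 0.003
finger_force: 0.3
```

```bash
python3 ang.py; python3 -c "
from rows import *
rows([pol(-166,z=.024),pol(-171,z=.024)])"
```

```text
tool r,phi,psi 0.1212 -161.2 108.3 F [-0.7 -1.5 -0.2]
 high [272.7 190.7] 26 r 0.1194 deg 11.8
 high [319.7 207.3] 24 r 0.1184 deg -47.9
 high [296.2 227.1] 287 r 0.0458 deg -46.6
 high [234.5 223.2] 26 r 0.1188 deg 71.4
 high [264.5 232.2] 53 r 0.0449 deg 66.4
 high [297.1 252. ] 184 r 0.046 deg -126.5
 high [328.8 256.8] 20 r 0.1176 deg -108.3
 high [288.4 265.5] 73 r 0.0619 deg -163.9
 high [243.2 272.2] 27 r 0.1177 deg 131.1
at [0.4101 0.1279 0.0243] 108.3 t 9.425 F [-0.8  0.4 -0.3]
[9.0, -1.0, 0.0] [0.0, -0.0, 4.3]
[20.0, 1.0, 0.0] [0.0, -0.0, 9.3]
```

move_arm --pt "4.3 0.1 0 0 0 2 1" --pt "8.5 0.2 0 0 0 4 1" --pt "12.8 0.5 0 0 0 6 1" --pt "17 0.9 0 0 0 8 1" --pt "21.2 1.5 0 0 0 10 1"

```text
clock: 10.05
tool_pos: [0.4051, 0.1479, 0.0242]
eef_rot: [0.654, 0.756, 0.0, 0.0]
contact_force: [0.4, 0.2, -0.1]
opening: 0.007
finger_force: 0.4
```

move_arm --pt "4.3 0.1 0 0 0 2 1" --pt "8.5 0.3 0 0 0 4 1" --pt "12.8 0.7 0 0 0 6 1" --pt "17 1.2 0 0 0 8 1" --pt "21.2 1.9 0 0 0 10 1"

```text
clock: 10.68
tool_pos: [0.4036, 0.169, 0.0241]
eef_rot: [0.718, 0.696, -0.0, 0.0]
contact_force: [0.1, -0.5, 0.8]
opening: 0.006
finger_force: 0.4
```

```bash
python3 ang.py
python3 - <<'E'
from rows import *
s=eyes.snapshot("top");b=eyes.snapshot("scene");w=eyes.snapshot("wrist")
A=cv2.resize(s["frame"][180:310,220:350],(260,260));B=cv2.resize(b["frame"][155:285,230:360],(260,260));D=cv2.resize(w["frame"],(280,210))
D=cv2.copyMakeBorder(D,0,50,0,0,cv2.BORDER_CONSTANT)
cv2.imwrite("pics/p3.png",np.hstack([A,B,D])[:,:,::-1])
E
```

```text
tool r,phi,psi 0.1215 178.6 88.2 F [ 0.1 -0.5  0.8]
 high [290.3 190.6] 27 r 0.119 deg -8.4
 high [243.5 207.9] 29 r 0.1188 deg 51.2
 high [328.6 222.6] 20 r 0.1181 deg -68.3
 high [268.6 226.6] 50 r 0.0446 deg 45.4
 high [299.8 232.9] 288 r 0.0458 deg -67.1
 high [291.  256.1] 235 r 0.0438 deg -148.4
 high [234.4 257.1] 27 r 0.1183 deg 110.9
 high [278.5 267.1] 49 r 0.064 deg 174.6
 high [320. 272.] 21 r 0.1174 deg -128.5
```

View pics/p3.png

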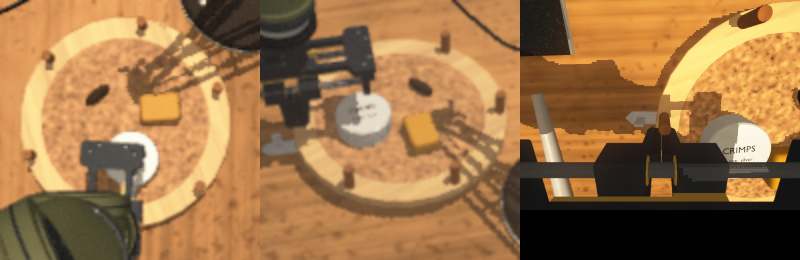

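The disc has turned 59.6°. The tin is at top-panel (132,157) and wrist-panel (735,145), clear of the fingers. I'll push 10° more, then lift clear to measure the rest precisely.

move_arm --pt "4.3 0.1 0 0 0 2 1" --pt "8.5 0.3 0 0 0 4 1" --pt "12.8 0.7 0 0 0 6 1" --pt "17 1.2 0 0 0 8 1" --pt "21.2 1.9 0 0 0 10 1"

```text
clock: 11.5
tool_pos: [0.4061, 0.1903, 0.0241]
eef_rot: [0.776, 0.631, -0.0, -0.0]
contact_force: [-1.3, -1.3, -0.3]
opening: 0.008
finger_force: 0.3
```

move_arm --pt "0 0 0 0 0 0 1" --pt "-6 0 0 0 0 0 1" --pt "-6 0 -30 0 0 0 1" --pt "-6 0 -75 0 0 0 1" --pt "-60 0 -100 0 0 0 1"

```text
clock: 12.12
tool_pos: [0.3963, 0.1346, 0.126]
eef_rot: [0.774, 0.633, 0.004, -0.001]
contact_force: [0.6, -2.5, -0.3]
opening: 0.006
finger_force: 0.0
```

move_arm --pt "-60 0 0 0 0 0 1" --pt "-120 0 0 0 0 0 1" --pt "-180 0 0 0 0 0 1"

```text
clock: 12.5
tool_pos: [0.3571, -0.0473, 0.1243]
eef_rot: [0.775, 0.632, -0.0, 0.0]
contact_force: [0.6, -0.3, -0.1]
opening: 0.007
finger_force: 0.0
```

```bash
cat > fin.py <<'E'
from rows import *
import sys
print(r.get_state()["tool_pos"].round(4), r.get_state()["clock"])
ims=[]
for n in("top","scene"):
    s=eyes.snapshot(n); W=cloud(s); 
    c0=C if n=="top" else np.array([.5228,.160])
    rad=np.hypot(W[...,0]-c0[0],W[...,1]-c0[1]); P=[];
    for c,A,b in blobs((W[...,2]>.05)&(rad<.14)&(rad>.105)&(W[...,2]<.08),8,200): P.append(ray(s,c,.064 if n=="top" else .059))
    P=np.array(P); cc,R=circ(P); a=np.degrees(np.arctan2(*(P-cc).T[::-1]))
    print(n,len(P),"ctr",cc.round(4),R.round(4),"post phase",((a+30)%60-30).round(1))
    hsv=cv2.cvtColor(s["frame"],cv2.COLOR_RGB2HSV)
    # tin top: high flat pixels near 63 mm, inside
    m=(W[...,2]>.0585)&(W[...,2]<.068)&(rad<.095)&(hsv[...,1]<70)
    bl=max(blobs(m,50,2000),key=lambda t:t[1]); h=cv2.convexHull(np.argwhere(bl[2])[:,::-1].astype(np.int32))[:,0]
    (e,ax,_)=cv2.fitEllipse(np.argwhere(bl[2]&~cv2.erode(bl[2].astype(np.uint8),np.ones((3,3))).astype(bool))[:,::-1].astype(np.float32))
    fb=max(blobs((W[...,2]>.018)&(W[...,2]<.04)&(rad>.139)&(rad<.16)&(W[...,0]<cc[0]-.12),3,200),key=lambda t:t[1])
    f=ray(s,fb[0],.026)-cc; fa=np.degrees(np.arctan2(f[1],f[0]))
    for q in(bl[0],e):
        t=ray(s,q,.063)-cc; ta=np.degrees(np.arctan2(t[1],t[0])); print("  tin",q,"r",np.hypot(*t).round(4),"ang",ta.round(2),"fin",fb[0].round(1),np.hypot(*f).round(4),fa.round(2),"need",((fa-ta+180)%360-180).round(2))
    u,v=(280,250) if n=="top" else (290,220)
    ims.append(cv2.resize(s["frame"][v-65:v+65,u-65:u+65],(400,400),interpolation=cv2.INTER_CUBIC))
cv2.imwrite(f"pics/{sys.argv[1]}.png",np.hstack(ims)[:,:,::-1])
E
python3 fin.py f1
```

```text
[ 0.3571 -0.0473  0.1243] 12.5
top 6 ctr [0.5254 0.1671] 0.1184 post phase [-19.6 -19.5 -19.1 -19.5 -19.2 -19.3]
  tin [281.88515901 259.43816254] r 0.046 ang -176.82 fin [278.6 301.2] 0.1469 177.39 need -5.78
  tin (282.1436462402344, 259.53326416015625) r 0.0462 ang -176.08 fin [278.6 301.2] 0.1469 177.39 need -6.53
scene 5 ctr [0.5226 0.1635] 0.119 post phase [-19.4 -19.6 -19.3 -19.4 -19.1]Traceback (most recent call last):
  File "fin.py", line 17, in <module>
    fb=max(blobs((W[...,2]>.018)&(W[...,2]<.04)&(rad>.139)&(rad<.16)&(W[...,0]<cc[0]-.12),3,200),key=lambda t:t[1])
ValueError: max() iterable argument is empty
```

Run:
```python
from rows import *
s=eyes.snapshot("wrist"); T=s["world_to_cam"]; R=T[:3,:3]; st,Rt,psi=state()
cam=-R.T@T[:3,3]; print("cam",cam.round(3),"axis",R[2].round(3),"psi",psi, "in tool",Rt.inv().apply(cam-st["tool_pos"]).round(3),Rt.inv().apply(R[2]).round(3), s["intrinsics"].round(0).tolist())
# candidate: camera 0.3 above (.47,.166)
for P in [(.40,-.02,.30,67),(.42,.0,.35,67)]:
    D=Ro.from_euler("z",P[3]-psi,degrees=True).as_matrix(); R2=R@D.T; c2=np.array(P[:3])+D@(cam-st["tool_pos"])
    for n,q in dict(ax=(.525,.167,.034),fin=(.378,.17,.028),far=(.64,.15,.066),left=(.48,.277,.066),right=(.45,.075,.066)).items():
        v=s["intrinsics"]@(R2@(np.array(q)-c2)); print(n,(v[:2]/v[2]).round(0))
rows([(.40,-.02,.2,67),(.40,-.02,.30,67),(.42,.0,.35,67)])
```

```text
cam [0.373 0.027 0.292] axis [-0.071 -0.311 -0.948] psi 77.88205662323199 in tool [ 0.077  0.    -0.168] [-0.316 -0.003  0.949] [[354.0, 0.0, 323.0], [0.0, 354.0, 242.0], [0.0, 0.0, 1.0]]
ax [363. -24.]
fin [237.  38.]
far [491. -76.]
left [ 274. -151.]
right [332.  93.]
ax [349.  19.]
fin [240.  71.]
far [456. -21.]
left [271. -82.]
right [322. 120.]
at [ 0.3559 -0.049   0.124 ] 77.9 t 12.65 F [-0.7  0.5  0.5]
[37.0, 37.0, -76.0] [-0.1, 0.2, 10.9]
[37.0, 37.0, -176.0] [-0.1, 0.2, 10.9]
[61.0, 52.0, -226.0] [-0.1, 0.2, 10.9]
```

Run:
```python
from rows import *
s=eyes.snapshot("wrist"); T=s["world_to_cam"]; R=T[:3,:3]; st,Rt,psi=state()
cam=-R.T@T[:3,3]
for P in [(.42,.05,.25,78),(.42,.03,.25,90),(.42,.06,.25,100)]:
    D=Ro.from_euler("z",P[3]-psi,degrees=True).as_matrix(); R2=R@D.T; c2=np.array(P[:3])+D@(cam-st["tool_pos"])
    print(P,{n:(lambda v:(v[:2]/v[2]).round(0).tolist())(s["intrinsics"]@(R2@(np.array(q)-c2))) for n,q in dict(ax=(.525,.167,.034),fin=(.378,.17,.028),far=(.64,.15,.066),left=(.48,.277,.066),right=(.45,.075,.066),r2=(.56,.055,.066)).items()})
rows([(.38,-.0,.2,78),(.42,.05,.25,78)])
t=eyes.snapshot("top"); W=cloud(t); print("lamp elbow",np.nanmax(W[130:150,282:302,2]),W[140,292])
```

```text
(0.42, 0.05, 0.25, 78) {'ax': [402.0, 62.0], 'fin': [257.0, 94.0], 'far': [541.0, 46.0], 'left': [336.0, -79.0], 'right': [347.0, 175.0], 'r2': [461.0, 172.0]}
(0.42, 0.03, 0.25, 90) {'ax': [429.0, 61.0], 'fin': [280.0, 59.0], 'far': [565.0, 75.0], 'left': [397.0, -99.0], 'right': [353.0, 161.0], 'r2': [464.0, 181.0]}
(0.42, 0.06, 0.25, 100) {'ax': [442.0, 115.0], 'fin': [300.0, 86.0], 'far': [562.0, 154.0], 'left': [438.0, -34.0], 'right': [354.0, 197.0], 'r2': [454.0, 233.0]}
at [ 0.3574 -0.0464  0.1241] 78.1 t 12.7 F [ 0.1  0.5 -0.9]
[50.0, 13.0, -76.0] [0.0, 0.0, 0.1]
[107.0, 41.0, -126.0] [0.0, 0.0, 0.1]
lamp elbow 0.4366285139128985 [0.6699927  0.11578941 0.43383846]
```

move_arm --pt "30 6 -50 0 0 0 1" --pt "60 13 -100 0 0 0 1" --pt "100 20 -126 0 0 -5 1" --pt "140 28 -126 0 0 -10 1" --pt "156 31 -126 0 0 -10 1"

```text
clock: 13.38
tool_pos: [0.4204, 0.1065, 0.2509]
eef_rot: [0.715, 0.7, 0.002, -0.0]
contact_force: [-0.3, 0.6, -0.2]
opening: 0.004
finger_force: 0.0
```

```bash
cat > wr.py <<'E'
from rows import *
import sys
for _ in range(4): s=eyes.snapshot("wrist")
f=s["frame"]; W=cloud(s); hsv=cv2.cvtColor(f,cv2.COLOR_RGB2HSV); rad=np.hypot(W[...,0]-C[0],W[...,1]-C[1])
print(r.get_state()["tool_pos"].round(4))
ok=np.zeros((480,640),bool); ok[:285]=True
P=[]
for c,A,b in blobs(ok&(W[...,2]>.0615)&(W[...,2]<.075)&(rad>.1)&(rad<.14),15,900):
    v,u=np.nonzero(b)
    if v.min()>0: P.append(ray(s,c,.066))
P=np.array(P); cc,R=circ(P); a=np.degrees(np.arctan2(*(P-cc).T[::-1])); print("posts",len(P),"ctr",cc.round(4),"R",R.round(4),"phase",((a+30)%60-30).round(2))
# centre with R fixed = .119
from scipy.optimize import least_squares
c2=least_squares(lambda c:np.hypot(*(P-c).T)-.119,cc).x; print("ctr R fixed",c2.round(4))
def show(n,b,h):
    v,u=np.nonzero(b); q=W[b][:,:2].mean(0); c=np.array([u.mean(),v.mean()])
    for nm,p in(("ray",ray(s,c,h)),("depth",q)):
        d=p-c2; print(n,c.round(1),len(u),nm,p.round(4),"r",np.hypot(*d).round(4),"ang",np.degrees(np.arctan2(d[1],d[0])).round(2))
m=ok&(W[...,2]>.058)&(W[...,2]<.07)&(rad<.095)&(hsv[...,1]<90)
show("tin",max(blobs(m,100,20000),key=lambda t:t[1])[2],.063)
h=W[...,2]; near=ok&(rad>.135)&(rad<.18)&(W[...,0]<C[0]-.1)
show("fin",max(blobs(near&(h>.021)&(h<.035),5,2000),key=lambda t:t[1])[2],.028)
show("tongue",max(blobs(near&(hsv[...,1]<60)&(hsv[...,2]>70),20,5000),key=lambda t:t[1])[2],.012)
print("tongue z",np.nanmedian(h[near&(hsv[...,1]<60)&(hsv[...,2]>70)]).round(4))
cv2.imwrite(f"pics/{sys.argv[1]}.png",f[:,:,::-1])
E
python3 wr.py w2
```

```text
[0.4189 0.1023 0.2499]
posts 5 ctr [0.5247 0.1661] R 0.1178 phase [-19.32 -19.2  -19.26 -19.33 -19.31]
ctr R fixed [0.5246 0.1667]
tin [381.6 146. ] 3580 ray [0.4793 0.1643] r 0.0454 ang -176.94
tin [381.6 146. ] 3580 depth [0.4796 0.1639] r 0.0451 ang -176.48
fin [281.4 139.5] 45 ray [0.3783 0.1715] r 0.1464 ang 178.13
fin [281.4 139.5] 45 depth [0.3781 0.1714] r 0.1466 ang 178.15
tongue [281.7 138.5] 390 ray [0.3769 0.172 ] r 0.1478 ang 177.95
tongue [281.7 138.5] 390 depth [0.3763 0.1718] r 0.1484 ang 178.03
tongue z 0.0039
```

View pics/w2.png

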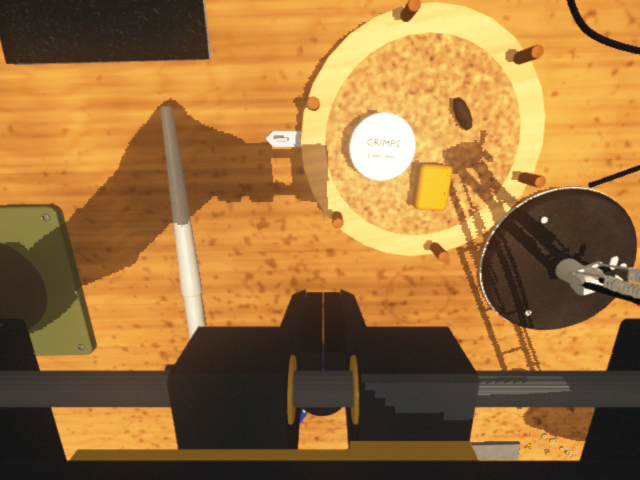

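The wrist view shows the tin at (382,146), the fin at (281,139) and all six posts. About -5.3° is still needed. I'll come back in behind the same post and push that last bit.

Run:
```python
from rows import *
rows([pol(-184,z=.2),pol(-184,z=.15),pol(-184,z=.1),pol(-184,z=.06),pol(-184,z=.04),pol(-184,z=.024),pol(-188,z=.024),pol(-192,z=.024),pol(-196.9,z=.024)])
```

```text
at [0.4189 0.1023 0.2499] 88.5 t 13.575 F [-0.3 -1.2 -0.1]
[72.0, -17.0, 50.0] [-0.0, 0.0, 2.5]
[72.0, -17.0, 100.0] [-0.0, 0.0, 2.5]
[72.0, -17.0, 150.0] [-0.0, 0.0, 2.5]
[72.0, -17.0, 190.0] [-0.0, 0.0, 2.5]
[72.0, -17.0, 210.0] [-0.0, 0.0, 2.5]
[72.0, -17.0, 226.0] [-0.0, 0.0, 2.5]
[80.0, -17.0, 226.0] [-0.0, 0.0, 6.5]
[89.0, -15.0, 226.0] [-0.0, 0.0, 10.5]
[99.0, -13.0, 226.0] [-0.0, 0.0, 15.4]
```

move_arm --pt "35 -8 20 0 0 1 1" --pt "72 -17 60 0 0 2.5 1" --pt "72 -17 110 0 0 2.5 1" --pt "72 -17 150 0 0 2.5 1" --pt "72 -17 160 0 0 2.5 1"

```text
clock: 14.2
tool_pos: [0.4032, 0.1726, 0.0885]
eef_rot: [0.732, 0.681, -0.002, -0.0]
contact_force: [1.1, -0.7, -0.3]
opening: 0.005
finger_force: 0.0
```

move_arm --pt "0 0 0 0 0 0 1" --pt "0 0 20 0 0 0 1" --pt "0 0 45 0 0 0 1" --pt "0 0 60 0 0 0 1" --pt "0 0 66 0 0 0 1"

```text
clock: 14.82
tool_pos: [0.4059, 0.1743, 0.0249]
eef_rot: [0.732, 0.681, 0.001, 0.0]
contact_force: [0.6, 0.3, -1.0]
opening: 0.007
finger_force: 0.0
```

Run:
```python
from rows import *
rows([pol(-188,z=.024),pol(-191,z=.024),pol(-193,z=.024),pol(-195,z=.024),pol(-196.9,z=.024)])
```

```text
at [0.4059 0.1743 0.0249] 85.8 t 14.825 F [ 0.6  0.3 -1. ]
[9.0, -2.0, 1.0] [0.1, -0.1, 3.8]
[15.0, -2.0, 1.0] [0.1, -0.1, 6.8]
[19.0, -1.0, 1.0] [0.1, -0.1, 8.8]
[23.0, -0.0, 1.0] [0.1, -0.1, 10.8]
[27.0, 0.0, 1.0] [0.1, -0.1, 12.7]
```

Then push, pause, back off, lift and return to the viewing pose.

move_arm --pt "9 -2 1 0 0 4 1" --pt "15 -2 1 0 0 7 1" --pt "19 -1 1 0 0 9 1" --pt "23 0 1 0 0 11 1" --pt "27 0 1 0 0 12.5 1"

```text
clock: 15.45
tool_pos: [0.4073, 0.2006, 0.0233]
eef_rot: [0.803, 0.596, 0.0, 0.0]
contact_force: [1.1, -1.2, 0.1]
opening: 0.005
finger_force: 0.9
```

move_arm --pt "0 0 0 0 0 0 1" --pt "-6 0 0 0 0 0 1" --pt "-8 0 -20 0 0 0 1" --pt "-8 0 -70 0 0 0 1" --pt "-20 0 -130 0 0 -5 1"

```text
clock: 16.08
tool_pos: [0.4001, 0.1815, 0.1539]
eef_rot: [0.774, 0.633, -0.001, -0.0]
contact_force: [1.6, 0.3, -0.2]
opening: 0.003
finger_force: 0.0
```

Run:
```python
from rows import *
rows([(.41,.15,.2,85),(.42,.10,.25,88)])
```

```text
at [0.4001 0.1815 0.1539] 78.6 t 16.075 F [ 1.6  0.3 -0.2]
[-29.0, 16.0, -46.0] [-0.1, 0.0, -6.4]
[-76.0, 35.0, -96.0] [-0.1, 0.0, -9.4]
```

move_arm --pt "-29 16 -46 0 0 -5 1" --pt "-60 28 -86 0 0 -9 1" --pt "-76 35 -96 0 0 -9.5 1" --pt "-76 35 -96 0 0 -9.5 1"

```text
clock: 16.58
tool_pos: [0.4201, 0.0984, 0.2491]
eef_rot: [0.721, 0.692, -0.0, 0.001]
contact_force: [-0.5, -0.2, -0.3]
opening: 0.003
finger_force: 0.0
```

```bash
python3 wr.py w3; python3 ang.py|grep "r 0.04"; sed -i 's/    fb=max/    if n=="scene": break\n    fb=max/' fin.py; python3 fin.py f3
```

```text
[0.4191 0.101  0.2484]
posts 5 ctr [0.5247 0.166 ] R 0.1178 phase [-24.17 -24.17 -24.23 -24.11 -24.11]
ctr R fixed [0.5247 0.1666]
tin [381.8 137.8] 3688 ray [0.4793 0.1682] r 0.0454 ang 178.03
tin [381.8 137.8] 3688 depth [0.4796 0.1679] r 0.0451 ang 178.41
fin [280.7 136.5] 46 ray [0.3784 0.1719] r 0.1463 ang 177.93
fin [280.7 136.5] 46 depth [0.3782 0.1719] r 0.1465 ang 177.95
tongue [281.  135.9] 383 ray [0.3769 0.1721] r 0.1479 ang 177.87
tongue [281.  135.9] 383 depth [0.3763 0.172 ] r 0.1485 ang 177.94
tongue z 0.0039
 high [272.4 223.6] 42 r 0.0449 deg 31.0
 high [301.  234.5] 146 r 0.0473 deg -72.7
 high [274.6 255.6] 234 r 0.04 deg 156.8
[0.4192 0.1011 0.2485] 16.825
top 5 ctr [0.5259 0.1669] 0.1182 post phase [-24.2 -24.1 -24.4 -23.9 -25. ]Traceback (most recent call last):
  File "fin.py", line 18, in <module>
    fb=max(blobs((W[...,2]>.018)&(W[...,2]<.04)&(rad>.139)&(rad<.16)&(W[...,0]<cc[0]-.12),3,200),key=lambda t:t[1])
ValueError: max() iterable argument is empty
```

The wrist view says aligned: tin at 178.0–178.4°, fin at 177.9°. I'll back the arm away and cross-check from the other two cameras.

move_arm --pt "-60 0 0 0 0 0 1" --pt "-120 0 0 0 0 0 1" --pt "-180 0 0 0 0 0 1" --pt "-240 0 0 0 0 0 1" --pt "-300 0 0 0 0 0 1"

```text
clock: 17.5
tool_pos: [0.4087, -0.2008, 0.2489]
eef_rot: [0.72, 0.694, 0.0, -0.0]
contact_force: [1.3, 0.0, 0.5]
opening: 0.005
finger_force: 0.0
```

```bash
sed -i '/if n=="scene": break/d; s/(rad>.139)/(rad>.136)/; s/(rad<.16)/(rad<.165)/' fin.py; sleep 0; python3 fin.py f4
```

```text
[ 0.4087 -0.2008  0.2489] 17.5
top 6 ctr [0.5259 0.1667] 0.1182 post phase [-24.1 -24.2 -24.3 -23.9 -24.1 -24.2]
  tin [280.11091234 259.26833631] r 0.0461 ang 177.49 fin [278.6 301.2] 0.1474 177.25 need -0.23
  tin (279.89410400390625, 259.3045654296875) r 0.0462 ang 176.86 fin [278.6 301.2] 0.1474 177.25 need 0.39
scene 2 ctr [0.183  0.1249] 0.4491 post phase [13.9 -1.3]Traceback (most recent call last):
  File "fin.py", line 17, in <module>
    fb=max(blobs((W[...,2]>.018)&(W[...,2]<.04)&(rad>.136)&(rad<.165)&(W[...,0]<cc[0]-.12),3,200),key=lambda t:t[1])
ValueError: max() iterable argument is empty
```

The top view agrees to within about 0.4°, everything is still, and the arm is clear. Handing in.

```bash
python3 -c "
from plant import r, finish_job
print(abs(r.get_state()['qd']).max()); print(finish_job())"
```

```text
0.09040509598299719
the job is handed in; nothing more can be done
None
```

I turned the turntable about 75° clockwise until the tin faced the pointer, within about half a degree by the wrist and top cameras, then backed the hand clear and handed the job in; my first push passed over the post without turning the disc.

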